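Start the kiln's second programme at its control console

ROBOT

A 7-joint arm with a two-finger parallel gripper is mounted at the origin on the work surface. World frame = base frame: x ahead of the robot, y to its left, z up, the work surface at z = 0. Lengths are in m, angles in rad, forces in N, time in s.
With the tool pointing down it reaches from about 0.425 to 0.925 m from the base axis. Payload 6.8 kg.
Tool frame: the origin (TCP) lies at the very end of the fingers, on their centre line; the grasp point (between the pads) lies bot.grip_point_offset behind it (bot.grip_point_offset is the distance from the TCP to the grasp point, in m); z points along the fingers, y is the line along which they close (so a half turn about z gives the same grasp; the last joint's range is limited). The gripper opens to 85 mm and grips with 20 to 120 N. Pads are 22 mm wide; open, the fingers measure 114 mm over their backs; the gripper's body (76 mm by 85 mm) begins 54 mm behind the grasp point. The pads swing forward as they close: fully open they stand 13 mm farther back than shut.
Start: joints at [1.108, 0.477, 0.022, 1.555, -0.011, 1.109, -0.083], TCP at [0.235, -0.633, 0.231] pointing down, gripper open.
Joint ranges: [-2.96, 2.96], [-0.34, 2.1], [-1.41, 1.46], [0.24, 2.44], [-1.37, 4.51], [0.17, 1.92], [-2.96, 2.96]. Speed limits (rad/s): [2.39, 2.39, 3.14, 3.14, 3.14, 3.14, 3.14].

INTERFACE

Orientations are given as a unit quaternion [w, x, y, z].
In Python, from station import bot, imaging gives the robot as it stands. The module is installed in compiled form; this text tells all that it offers.
- The arm moves only by the tool carry_out, never from a script. Its argument "targets" is one flat list of numbers, 5 for each row, row after row: the closure in counts, from 0 (fully open) to 255 (shut), then the shift along the world's x, y, z in mm, then the turn about the world's z in degrees. A call has 1 to 20 rows; each row shifts and turns the commanded pose from where the row before left it; what a row does not reach is not made up. A row lasts 1/10 s, in which the tool goes at most 50 mm and 8.59 degrees, less where a joint would pass 70% of its speed; a pose out of reach is approached as far as the arm can. A call is refused whole if a number of a shift passes 50 or a number of a turn 8.59, either way. A call with a gripper value outside its range is refused whole. The fingers move at their own pace and stop on an object; "newtons" is the grip in N (left out, the last holds). Time passes only in rows, so rows that do not move let the fingers close. It gives the time, the measured TCP pose, the force, the opening and the grip force at its end, in the units of the state.
- bot.get_obs(): the state, without advancing time (a new reading comes with each control period).
- imaging.read_camera(name): name is "side" or "top"; returns a dict with "frame" (480x640x3 uint8, red, green, blue), "fov_y" (degrees; the focal length in pixels is half the picture's height over the tangent of half this angle, whatever the lens; pixels are square), "cx", "cy" (the principal point, pixels), "pose" (4x4, takes a point from camera to world coordinates). Camera axes: x right, y up, looking along -z (the intrinsics and any distortion apply to the point x, -y, -z); pixel columns grow to the right and rows downward; lengths in m; the calibration is good to about 2 mm. A picture is of the moment at which its call begins. There is no depth.
- bot.hand_in(): hands the job in; it is judged then, once.
The state is a dict: "t": time; "q": joint angles; "joint_vel": joint speeds; "joint_torque": joint torques, N m; "eef_pos": TCP position; "tool_rot": TCP orientation; "contact_force": force on the tool from outside, world axes, zero at the start; "torque": the same for the moment, N m; "gripper_width": opening from 0.0 (shut) to 1.0 (fully open); "grasp_force": force on a finger pad.
Only numpy, scipy, OpenCV 4.12 (cv2) and the standard library are available. Lean on these libraries where they do the work, as an engineer would, in place of code of your own. Each camera call takes 0.05 s, during which the arm holds its last target. There are 200 camera calls.

TASK

Start the kiln on its second programme from the sloping control console: switch the power on by pressing down the far half of the rocker switch, then push in the second square programme key from the left (as seen from the robot's side) until it stays in, then tap the round start key and let it spring back. Use light fingertip presses only, press no other key, and do not lift the console or shove it along the bench. Leave the tumblers, the kiln prop and the brush where they stand.

Things in the scene. Friction and masses are not known exactly. Their poses are not given: they have to be found in the camera images.
- console: Loose grey desk case, 220 mm deep, 270 wide, 45 high in front, 115 at the back, about 2 kg. Origin: middle of its underside; x to its high back (robot at its front), y to its left, z up. The dark front plate slopes at 0.308 rad; its outward normal is (-0.303, 0, 0.953) here. Display at back left, rocker back right, four keys mid, bar-shaped stop key front left, round start front right.
- rocker_far (a point): Top face of the rocker's far half (towards the console's back), 13 mm beyond the pivot; rides on the rocker: 36 mm long up the slope, 24 wide, at the plate's back right. Off: the far half stands 18 degrees up from the plate. Pressed along the plate's inward normal (2.5 N, soft gasket below: 1.8 N/mm, up to 4 mm) it sinks 5 to 7 mm, lies flat, stays. Axes turn with the rocker.
- rocker (a joint): Tilt of the rocker, rad: 0 = off (far half up), 0.32 = fully on (far half down). It stays where it is left.
- prog1_top (a point): Centre of the top of the first (leftmost) square programme key in the plate's middle row. The four are alike, 20 mm square, 48 mm apart, 12 mm above the plate when out. Pushed along the plate's inward normal, the soft cap squashes 1 mm, then the key goes in 5 mm at about 2 N and stays; beyond that the cap squashes 3 mm more (1.8 N/mm). Site on the cap, z out of the plate.
- prog2_top (a point): Centre of the top face of the second square programme key from the left, the one to push in; like prog1_top.
- prog3_top (a point): Centre of the top face of the third programme key; like prog1_top.
- prog4_top (a point): Centre of the top face of the fourth (rightmost) programme key; like prog1_top.
- prog1 (a joint): How far programme key 1 is pushed in, m: 0 = out, 0.005 = fully in. It stays where it is left.
- prog2 (a joint): The same for programme key 2.
- prog3 (a joint): The same for programme key 3.
- prog4 (a joint): The same for programme key 4.
- start_top (a point): Centre of the top of the start key, the only round key, at the console's front right: 32 mm across, 12 mm above the plate. Spring key: 5 mm travel along the plate's inward normal, 1.4 N at first, 3.6 N fully in; springs back when let go. Its soft cap squashes as well (1.8 N/mm, up to 4 mm), so the point, on the cap, goes down about 7 mm. Site z: out of the plate.
- start (a joint): How far the start key is pushed in, m: 0 = out, 0.005 = fully in; returns to 0 by its spring.
- stop_top (a point): Centre of the top of the bar-shaped stop key at the console's front left: 44 mm wide, 20 mm up the slope, top 12 mm above the plate. Same spring as the start key. Not to be pressed.
- stop (a joint): How far the stop key is pushed in, m: 0 = out, 0.005 = fully in; returns to 0 by its spring.
- tumbler_a: Loose grey clay tumbler, waisted, 82 mm across at most and 130 mm high, 260 g, standing beside the console; origin: centre of its underside, z up.
- tumbler_b: A second, identical tumbler on the other side of the console; origin: centre of its underside.
- kiln_prop: Loose pale kiln post, a cylinder 38 mm across and 64 mm high, standing to the right of the console; origin: centre of its underside.
- glaze_brush: Loose glaze brush lying on the bench behind the console, 200 mm long, 42 mm wide and 20 mm thick; origin: underside of its middle, x along it towards the bristles.

How it is judged:
By the outcome, as a careful person would: the job done as asked, in the order asked, and still so for the second after the job is handed in, with the robot touching nothing.
It also fails if it takes over 45 s, if anything falls off the work surface, if the arm or the gripper's body presses on something with over 40 N, if the wrist force passes 120 N, or if a joint passes its speed limit or range.

## Working session

There is one attempt and no reset: what is moved stays moved. The work goes in short steps, Python scripts to look and compute and a tool call to move; the robot and the scene stay as the last step left them, time stands still between calls to the robot, and variables do not carry over. Pictures are saved under pics/ and viewed, at most 10 in all, crops included, and the job is handed in when it is done.

Besides the shell and the picture viewer there is one more tool, called after "Request:" as name(argument=value, ...), one argument or row to a line, values as JSON. carry_out: Moves the arm, as the interface text tells. Its arguments: {"type":"object","properties":{"targets":{"type":"array","items":{"type":"number"}},"newtons":{"type":"number"}},"required":["targets"]}

```bash
mkdir -p pics; python3 - <<'E'
from station import bot, imaging
import cv2,numpy as np
for n in ("side","top"):
    c=imaging.read_camera(n)
    cv2.imwrite(f"pics/{n}0.png",c["frame"][:,:,::-1])
    print(n,c["fov_y"],c["cx"],c["cy"],[k for k in c],np.round(c["pose"],3).tolist())
o=bot.get_obs();print(o["t"],o["eef_pos"],o["tool_rot"],o["contact_force"],bot.grip_point_offset)
E
```

```text
side 57.37198500986707 321.3865263328805 234.70976845781382 ['frame', 'fov_y', 'cx', 'cy', 'pose'] [[-0.938, 0.217, -0.269, 0.367], [-0.346, -0.563, 0.751, 0.645], [0.012, 0.798, 0.603, 0.594], [0.0, 0.0, 0.0, 1.0]]
top 49.42382060448764 323.5623499973118 240.53724759852693 ['frame', 'fov_y', 'cx', 'cy', 'pose'] [[0.011, 0.999, -0.052, 0.527], [-1.0, 0.01, -0.008, 0.026], [-0.007, 0.052, 0.999, 1.253], [0.0, 0.0, 0.0, 1.0]]
0.1 [ 0.23428679 -0.63248682  0.23043154] [-7.80776444e-04  9.84307762e-01  1.76458443e-01 -1.94195336e-04] [-1.0427731   0.79918996  0.14717046] 0.0187
```

View pics/side0.png

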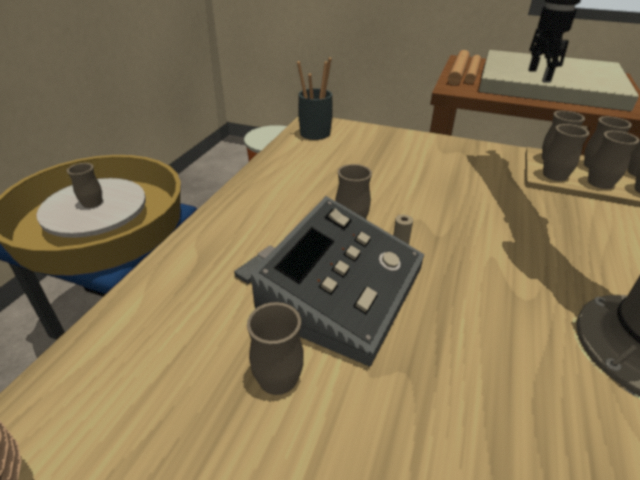

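View pics/top0.png

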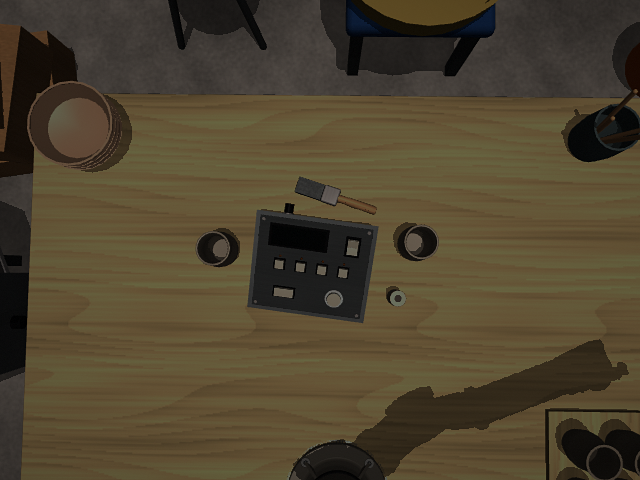

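The side view shows the rocker at (339,218), keys 4 to 1 at (363,238), (353,252), (341,268) and (329,285), start at (390,261) and stop at (367,298). The top view shows the rocker at (353,247), keys 1 to 4 at (279,264), (300,267), (321,270) and (343,272), and start at (334,299).

```bash
cat >h.py <<'E'
import cv2,numpy as np
names=["rocker","p1","p2","p3","p4","start","stop"]
seed={"side":[(339,218),(329,285),(341,268),(353,252),(363,238),(390,261),(367,298)],
"top":[(353,247),(279,264),(300,267),(321,270),(343,272),(334,299),(284,293)]}
def ray(c,p):
    f=240/np.tan(np.radians(c["fov_y"]/2))
    d=np.array([(p[0]-c["cx"])/f,-(p[1]-c["cy"])/f,-1]); T=np.array(c["pose"])
    d=T[:3,:3]@d; return T[:3,3],d/np.linalg.norm(d)
def proj(c,P):
    f=240/np.tan(np.radians(c["fov_y"]/2));T=np.array(c["pose"])
    q=T[:3,:3].T@(np.array(P)-T[:3,3]); return np.array([c["cx"]+f*q[0]/-q[2],c["cy"]-f*q[1]/-q[2]])
def blobs(c,view):
    im=c["frame"].astype(int); out=[]
    m=(im.min(2)>(105 if view=="top" else 120)).astype(np.uint8)
    n,l,s,ce=cv2.connectedComponentsWithStats(m)
    for p in seed[view]:
        i=min((i for i in range(1,n) if s[i][4]>15),key=lambda i:np.hypot(*(ce[i]-p)))
        out.append((ce[i],s[i][4]))
    return out
def tri(a,b):
    (o1,d1),(o2,d2)=a,b
    s=np.linalg.lstsq(np.c_[d1,-d2],o2-o1,rcond=None)[0]
    p,q=o1+s[0]*d1,o2+s[1]*d2
    return (p+q)/2,np.linalg.norm(p-q)
E
python3 - <<'E'
from station import imaging
from h import *
S,T=[imaging.read_camera(n) for n in("side","top")]
print([S["frame"][y,x].tolist() for x,y in seed["side"]],[T["frame"][y,x].tolist() for x,y in seed["top"]])
bs,bt=blobs(S,"side"),blobs(T,"top")
P=[]
for n,a,b in zip(names,bs,bt):
    p,e=tri(ray(S,a[0]),ray(T,b[0]));P.append(p)
    print(n,a[0].round(1),a[1],b[0].round(1),b[1],(p*1000).round(1),round(e*1000,1))
P=np.array(P);print(np.linalg.norm(np.diff(P[1:5],axis=0),axis=1)*1000,P[4]-P[1])
E
```

```text
[[167, 157, 131], [174, 162, 136], [173, 162, 135], [175, 164, 137], [172, 161, 134], [173, 162, 135], [173, 162, 136]] [[88, 80, 68], [103, 97, 83], [104, 97, 83], [104, 97, 83], [103, 97, 83], [104, 95, 81], [103, 94, 81]]Traceback (most recent call last):
  File "<stdin>", line 5, in <module>
  File "h.py", line 17, in blobs
    i=min((i for i in range(1,n) if s[i][4]>15),key=lambda i:np.hypot(*(ce[i]-p)))
ValueError: min() iterable argument is empty
```

```bash
sed -i 's/105 if/62 if/' h.py
cat > m.py <<'E'
from station import imaging
from h import *
S,T=[imaging.read_camera(n) for n in("side","top")]
bs,bt=blobs(S,"side"),blobs(T,"top")
P=[]
for n,a,b in zip(names,bs,bt):
    p,e=tri(ray(S,a[0]),ray(T,b[0]));P.append(p)
    print(n,a[0].round(1),a[1],b[0].round(1),b[1],(p*1000).round(1),round(e*1000,1))
P=np.array(P);print(np.linalg.norm(np.diff(P[1:5],axis=0),axis=1)*1000,P[4]-P[1])
E
python3 m.py
```

```text
rocker [339.3 217. ] 92 [352.1 247.7] 146 [571.3 -28.  107.1] 0.5
p1 [329.2 282.9] 73 [278.5 264.1] 64 [534.  135.2  88.1] 1.1
p2 [341.5 266.1] 63 [299.8 267. ] 65 [527.9  87.6  88.4] 1.0
p3 [352.8 250.8] 53 [321.1 270.1] 65 [521.7  40.   88.4] 1.1
p4 [363.2 236.9] 44 [342.3 273. ] 67 [515.6  -7.6  88.3] 0.9
start [389.7 259.8] 191 [333.5 298.8] 222 [456.9  11.4  63.9] 1.4
stop [366.7 297.6] 180 [282.8 292.3] 144 [470.2 126.3  68. ] 0.8
[48.03951371 47.98421095 47.94161284] [-0.01837814 -0.14278631  0.00018753]
```

```bash
python3 - <<'E'
import cv2,numpy as np
a=cv2.imread("pics/side0.png")[195:245,310:375];b=cv2.imread("pics/top0.png")[225:275,325:390]
f=lambda i:cv2.resize(i,None,fx=6,fy=6,interpolation=cv2.INTER_NEAREST)
cv2.imwrite("pics/rock.png",np.hstack([f(a),np.clip(f(b).astype(int)*2,0,255).astype(np.uint8)]))
E
```

```text
(no output)
```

View pics/rock.png

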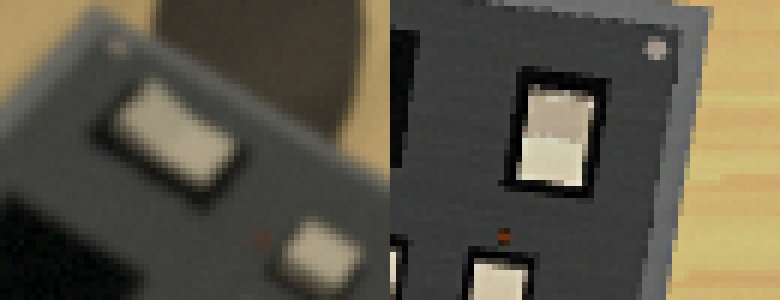

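Request:
carry_out(
  targets=[255, 20, 40, 0, -4, 255, 20, 40, 0, -4, 255, 20, 40, 0, -4, 255, 20, 40, 0, -4, 255, 20, 40, 0, -4, 255, 20, 40, 0, -4, 255, 20, 40, 0, -4, 255, 25, 40, 0, 0, 255, 25, 40, 0, 0, 255, 25, 40, 0, 0, 255, 25, 40, 0, 0, 255, 25, 40, 0, 0, 255, 25, 40, 0, 0, 255, 25, 40, 0, 0, 255, 25, 40, 0, 0, 255, 0, 0, 0, 0, 255, 0, 0, 0, 0],
  newtons=20,
)

```text
t: 2.0
eef_pos: [0.5747, -0.0318, 0.231]
tool_rot: [-0.0, 0.998, -0.066, -0.0]
contact_force: [-0.9, -2.0, -0.3]
gripper_width: -0.002
grasp_force: 0.0
```

The crop shows a V-shaped rocker: the far half is dim and raised, at about top pixel (353.7,243), with the pivot line near row 248. I aim the upslope edge of the fingertip just past the far half's centre.

Request:
carry_out(
  targets=[255, -3, 1.5, -35, 0, 255, -3, 1, -35, 0, 255, 0, 0, -25, 0, 255, 0, 0, -8, 0, 255, 0, 0, 0, 0, 255, 0, 0, 0, 0],
)

```text
t: 2.6
eef_pos: [0.5693, -0.0313, 0.1296]
tool_rot: [0.0, 0.998, -0.068, 0.001]
contact_force: [-0.2, 1.2, 1.1]
gripper_width: 0.004
grasp_force: 0.0
```

Request:
carry_out(
  targets=[255, 0.9, -0.1, -3, 0, 255, 0.9, -0.1, -3, 0, 255, 0, 0, 0, 0, 255, 0, 0, 0, 0],
)

```text
t: 3.0
eef_pos: [0.5704, -0.0306, 0.1225]
tool_rot: [-0.0, 0.998, -0.067, 0.0]
contact_force: [-1.2, -0.8, -0.0]
gripper_width: -0.001
grasp_force: 0.0
```

Request:
carry_out(
  targets=[255, 0.6, -0.1, -2, 0, 255, 0, 0, 0, 0, 255, 0, 0, 0, 0],
)

```text
t: 3.3
eef_pos: [0.5709, -0.0308, 0.1202]
tool_rot: [0.0, 0.998, -0.067, -0.0]
contact_force: [0.1, 0.2, -0.2]
gripper_width: -0.0
grasp_force: 0.0
```

Request:
carry_out(
  targets=[255, 0.6, -0.1, -2, 0, 255, 0, 0, 0, 0, 255, 0, 0, 0, 0],
)

```text
t: 3.6
eef_pos: [0.5714, -0.0309, 0.1182]
tool_rot: [0.0, 0.998, -0.067, -0.0]
contact_force: [-0.7, 0.4, -0.3]
gripper_width: -0.003
grasp_force: 0.0
```

Request:
carry_out(
  targets=[255, 0.6, -0.1, -2, 0, 255, 0, 0, 0, 0, 255, 0, 0, 0, 0],
)

```text
t: 3.9
eef_pos: [0.572, -0.031, 0.1162]
tool_rot: [0.0, 0.998, -0.067, -0.0]
contact_force: [0.3, 0.6, 1.1]
gripper_width: 0.004
grasp_force: 0.0
```

Request:
carry_out(
  targets=[255, 0.6, -0.1, -2, 0, 255, 0, 0, 0, 0, 255, 0, 0, 0, 0],
)

```text
t: 4.2
eef_pos: [0.5728, -0.0311, 0.1145]
tool_rot: [0.0, 0.998, -0.067, 0.0]
contact_force: [0.0, -1.9, 2.0]
gripper_width: -0.007
grasp_force: 0.9
```

Request:
carry_out(
  targets=[255, 0.6, -0.1, -2, 0, 255, 0, 0, 0, 0, 255, 0, 0, 0, 0],
)

```text
t: 4.5
eef_pos: [0.5739, -0.0312, 0.1127]
tool_rot: [-0.0, 0.998, -0.067, 0.001]
contact_force: [0.4, 1.0, 3.8]
gripper_width: -0.005
grasp_force: 1.7
```

Request:
carry_out(
  targets=[255, 0.3, 0, -1, 0, 255, 0, 0, 0, 0, 255, 0, 0, 0, 0],
)

```text
t: 4.8
eef_pos: [0.5741, -0.0312, 0.1116]
tool_rot: [-0.0, 0.998, -0.067, 0.001]
contact_force: [0.5, -0.5, 5.8]
gripper_width: 0.003
grasp_force: 1.9
```

Request:
carry_out(
  targets=[255, 0.3, 0, -1, 0, 255, 0, 0, 0, 0, 255, 0, 0, 0, 0],
)

```text
t: 5.1
eef_pos: [0.5746, -0.0312, 0.1106]
tool_rot: [-0.0, 0.998, -0.067, 0.001]
contact_force: [1.5, -1.3, 5.4]
gripper_width: 0.0
grasp_force: 2.0
```

Request:
carry_out(
  targets=[255, 0.3, 0, -1, 0, 255, 0, 0, 0, 0, 255, 0, 0, 0, 0],
)

```text
t: 5.4
eef_pos: [0.575, -0.0313, 0.1097]
tool_rot: [-0.0, 0.998, -0.067, 0.001]
contact_force: [2.2, -1.4, 5.0]
gripper_width: 0.0
grasp_force: 2.4
```

Request:
carry_out(
  targets=[255, -1.5, 0, 5, 0, 255, -3, 0.4, 10, 0, 255, 0, 0, 40, 0, 255, 0, 0, 30, 0, 255, -40, 45, 0, 0, 255, -40, 45, 0, 0, 255, -40, 45, 0, 0, 255, 0, 0, 0, 0],
)

```text
t: 6.2
eef_pos: [0.4649, 0.0862, 0.1944]
tool_rot: [-0.0, 0.998, -0.062, -0.002]
contact_force: [1.2, -0.8, 0.7]
gripper_width: 0.001
grasp_force: 0.0
```

```bash
python3 m.py; python3 - <<'E'
from station import imaging
import cv2,numpy as np
i={n:imaging.read_camera(n)["frame"][:,:,::-1] for n in("side","top")}
f=lambda i:cv2.resize(i,None,fx=4,fy=4,interpolation=cv2.INTER_NEAREST)
cv2.imwrite("pics/r1.png",np.hstack([f(i["side"][190:310,310:405]),np.clip(f(i["top"][220:340,290:385]).astype(int)*2,0,255).astype(np.uint8)]))
E
```

```text
rocker [338.3 216.4] 114 [352.2 247.2] 162 [573.  -28.1 108.1] 1.5
p1 [364.8 304.3] 44 [242.3 261.2] 90 [498.5 203.1 126.2] 81.6
p2 [352.7 250.8] 64 [321.1 270.1] 65 [521.8  40.   88.4] 1.3
p3 [352.7 250.8] 64 [321.1 270.1] 65 [521.8  40.   88.4] 1.3
p4 [363.3 236.7] 57 [342.3 273. ] 67 [515.5  -7.6  88.6] 0.8
start [389.7 260.1] 226 [334.6 298.4] 188 [457.4   8.7  61. ] 0.7
stop [364.8 304.3] 44 [282.8 310.4] 190 [449.6 131.3  63.6] 43.2
[169.00138575   0.          47.9900699 ] [ 0.01699143 -0.21064858 -0.0375587 ]
```

View pics/r1.png

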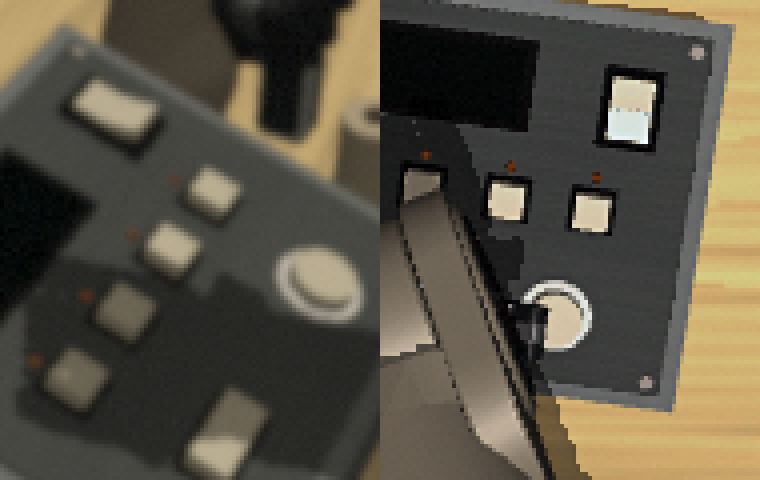

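The rocker has flipped: its near half is now the bright, raised one. The console has not moved, since keys 3 and 4 are at the same pixels. Next is key 2.

Request:
carry_out(
  targets=[255, 45, 2.5, 0, 0, 255, 6, 0, -30, 0, 255, 0, 0, -40, 0, 255, 0, 0, -22, 0, 255, 0, 0, 0, 0, 255, 0, 0, 0, 0],
)

```text
t: 7.0
eef_pos: [0.5216, 0.0829, 0.1024]
tool_rot: [0.0, 0.998, -0.068, -0.0]
contact_force: [0.9, 0.1, 0.5]
gripper_width: 0.002
grasp_force: 0.0
```

Request:
carry_out(
  targets=[255, 0.9, -0.1, -3, 0, 255, 0, 0, 0, 0, 255, 0, 0, 0, 0],
)

```text
t: 7.3
eef_pos: [0.5226, 0.0837, 0.1003]
tool_rot: [-0.0, 0.998, -0.067, 0.001]
contact_force: [0.2, -0.1, -0.5]
gripper_width: -0.0
grasp_force: 0.0
```

Request:
carry_out(
  targets=[255, 0.6, -0.1, -2, 0, 255, 0, 0, 0, 0, 255, 0, 0, 0, 0],
)

```text
t: 7.6
eef_pos: [0.5225, 0.0836, 0.0974]
tool_rot: [0.0, 0.998, -0.067, 0.0]
contact_force: [-0.4, 0.2, -0.3]
gripper_width: 0.001
grasp_force: 0.0
```

Request:
carry_out(
  targets=[255, 0.6, -0.1, -2, 0, 255, 0, 0, 0, 0, 255, 0, 0, 0, 0],
)

```text
t: 7.9
eef_pos: [0.5231, 0.0835, 0.0952]
tool_rot: [0.0, 0.998, -0.067, -0.0]
contact_force: [-0.5, -0.7, -0.3]
gripper_width: 0.0
grasp_force: 0.0
```

Request:
carry_out(
  targets=[255, -5, 5, 0, 0, 255, 0, 0, 0, 0, 255, 0.3, 0, -1, 0, 255, 0, 0, 0, 0, 255, 0, 0, 0, 0],
)

```text
t: 8.4
eef_pos: [0.5185, 0.0885, 0.0943]
tool_rot: [0.0, 0.998, -0.067, 0.0]
contact_force: [-0.3, -0.5, -0.3]
gripper_width: 0.001
grasp_force: 0.0
```

Request:
carry_out(
  targets=[255, 0.6, -0.1, -2, 0, 255, 0, 0, 0, 0, 255, 0, 0, 0, 0],
)

```text
t: 8.7
eef_pos: [0.519, 0.0883, 0.0922]
tool_rot: [0.0, 0.998, -0.067, -0.0]
contact_force: [0.7, 0.1, 0.3]
gripper_width: -0.003
grasp_force: 0.0
```

Request:
carry_out(
  targets=[255, 0.6, -0.1, -2, 0, 255, 0, 0, 0, 0, 255, 0, 0, 0, 0],
)

```text
t: 9.0
eef_pos: [0.5197, 0.0884, 0.0904]
tool_rot: [-0.0, 0.998, -0.067, 0.0]
contact_force: [-0.3, -0.1, 2.8]
gripper_width: -0.001
grasp_force: 0.7
```

Request:
carry_out(
  targets=[255, 0.6, -0.1, -2, 0, 255, 0, 0, 0, 0, 255, 0, 0, 0, 0],
)

```text
t: 9.3
eef_pos: [0.5204, 0.0883, 0.0883]
tool_rot: [-0.0, 0.998, -0.067, 0.0]
contact_force: [-0.3, -0.1, 1.6]
gripper_width: -0.003
grasp_force: 0.7
```

Request:
carry_out(
  targets=[255, 0.6, -0.1, -2, 0, 255, 0, 0, 0, 0, 255, 0, 0, 0, 0],
)

```text
t: 9.6
eef_pos: [0.521, 0.0882, 0.0863]
tool_rot: [-0.0, 0.998, -0.067, 0.0]
contact_force: [0.4, 1.0, 2.2]
gripper_width: -0.005
grasp_force: 0.7
```

Request:
carry_out(
  targets=[255, 0.3, 0, -1, 0, 255, 0, 0, 0, 0, 255, 0, 0, 0, 0],
)

```text
t: 9.9
eef_pos: [0.5213, 0.0882, 0.0854]
tool_rot: [-0.0, 0.998, -0.067, 0.0]
contact_force: [1.0, 0.2, 2.2]
gripper_width: 0.002
grasp_force: 1.3
```

Request:
carry_out(
  targets=[255, 0.3, 0, -1, 0, 255, 0, 0, 0, 0, 255, 0, 0, 0, 0],
)

```text
t: 10.2
eef_pos: [0.5216, 0.0882, 0.0845]
tool_rot: [-0.0, 0.998, -0.067, 0.0]
contact_force: [-0.1, -0.2, 4.0]
gripper_width: 0.002
grasp_force: 2.1
```

Request:
carry_out(
  targets=[255, 0.2, 0, -0.6, 0, 255, 0, 0, 0, 0, 255, 0, 0, 0, 0],
)

```text
t: 10.5
eef_pos: [0.5217, 0.0881, 0.0838]
tool_rot: [0.0, 0.998, -0.067, 0.0]
contact_force: [-0.6, 0.2, 4.9]
gripper_width: 0.001
grasp_force: 2.6
```

Request:
carry_out(
  targets=[255, -1.5, 0, 5, 0, 255, -3, 0.4, 10, 0, 255, 0, 0, 30, 0, 255, -20, -35, 20, 0, 255, -20, -40, 0, 0, 255, -32, 0, 0, 0, 255, 0, 0, 0, 0, 255, 0, 0, 0, 0],
)

```text
t: 11.3
eef_pos: [0.4446, 0.0135, 0.1492]
tool_rot: [0.0, 0.998, -0.067, 0.0]
contact_force: [1.1, -0.3, 0.1]
gripper_width: 0.0
grasp_force: 0.0
```

```bash
python3 - <<'E'
from station import imaging
import cv2,numpy as np
i=imaging.read_camera("side")["frame"][:,:,::-1]; cv2.imwrite("pics/s2.png",i)
a=cv2.imread("pics/side0.png")
f=lambda i:cv2.resize(i[190:315,310:405],None,fx=4,fy=4,interpolation=cv2.INTER_NEAREST)
cv2.imwrite("pics/r2.png",np.hstack([f(a),f(i)]))
E
```

```text
(no output)
```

View pics/r2.png

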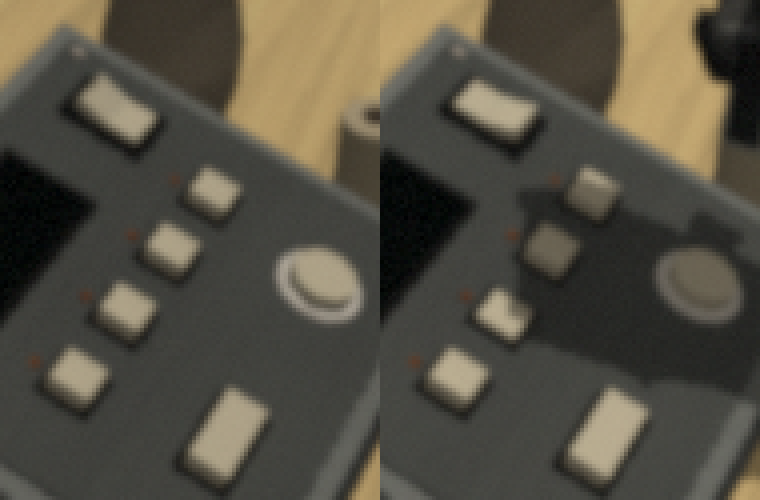

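Key 2 now sits lower than its neighbours, the other keys are out, the rocker is on and the console is unmoved. Next is the start key.

Request:
carry_out(
  targets=[255, 1, -1.5, -35, 0, 255, 0, 0, -25, 0, 255, 0, 0, -8, 0, 255, 0, 0, 0, 0, 255, 0, 0, 0, 0],
)

```text
t: 11.85
eef_pos: [0.4471, 0.0125, 0.0814]
tool_rot: [-0.0, 0.998, -0.067, 0.0]
contact_force: [-0.1, 0.6, 0.7]
gripper_width: -0.0
grasp_force: 0.0
```

Request:
carry_out(
  targets=[255, 0.6, -0.1, -2, 0, 255, 0.6, -0.1, -2, 0, 255, 0, 0, 0, 0, 255, 0, 0, 0, 0],
)

```text
t: 12.25
eef_pos: [0.4475, 0.0118, 0.077]
tool_rot: [-0.0, 0.998, -0.067, 0.0]
contact_force: [0.1, 0.4, -0.5]
gripper_width: 0.001
grasp_force: 0.0
```

Request:
carry_out(
  targets=[255, 0.6, -0.1, -2, 0, 255, 0, 0, 0, 0, 255, 0, 0, 0, 0],
)

```text
t: 12.55
eef_pos: [0.4479, 0.0117, 0.0746]
tool_rot: [0.0, 0.998, -0.067, -0.0]
contact_force: [-0.4, 0.6, -0.5]
gripper_width: -0.003
grasp_force: 0.0
```

Request:
carry_out(
  targets=[255, 0.6, -0.1, -2, 0, 255, 0, 0, 0, 0, 255, 0, 0, 0, 0],
)

```text
t: 12.85
eef_pos: [0.4485, 0.0116, 0.0726]
tool_rot: [0.0, 0.998, -0.067, -0.0]
contact_force: [-0.5, 0.5, 0.2]
gripper_width: 0.003
grasp_force: 0.0
```

Request:
carry_out(
  targets=[255, 0.6, -0.1, -2, 0, 255, 0, 0, 0, 0, 255, 0, 0, 0, 0],
)

```text
t: 13.15
eef_pos: [0.4492, 0.0116, 0.0707]
tool_rot: [0.0, 0.998, -0.067, 0.0]
contact_force: [-1.5, 0.4, 1.2]
gripper_width: 0.002
grasp_force: 0.7
```

Request:
carry_out(
  targets=[255, 0.6, -0.1, -2, 0, 255, 0.6, -0.1, -2, 0, 255, 0.3, 0, -1, 0, 255, 0, 0, 0, 0, 255, 0, 0, 0, 0],
)

```text
t: 13.65
eef_pos: [0.4507, 0.0114, 0.0657]
tool_rot: [-0.0, 0.998, -0.067, 0.0]
contact_force: [-1.3, 1.1, 3.3]
gripper_width: -0.004
grasp_force: 1.7
```

Request:
carry_out(
  targets=[255, 0.3, 0, -1, 0, 255, 0, 0, 0, 0, 255, 0, 0, 0, 0],
)

```text
t: 13.95
eef_pos: [0.4511, 0.0114, 0.0648]
tool_rot: [-0.0, 0.998, -0.067, 0.0]
contact_force: [-1.9, 0.1, 5.0]
gripper_width: -0.0
grasp_force: 2.4
```

Request:
carry_out(
  targets=[255, 0.3, 0, -1, 0, 255, 0, 0, 0, 0, 255, 0, 0, 0, 0],
)

```text
t: 14.25
eef_pos: [0.4513, 0.0113, 0.0639]
tool_rot: [0.0, 0.998, -0.067, 0.0]
contact_force: [-1.2, 0.5, 6.6]
gripper_width: 0.001
grasp_force: 3.2
```

Request:
carry_out(
  targets=[255, -1.5, 0, 5, 0, 255, -3, 0.4, 10, 0, 255, 0, 0, 40, 0, 255, 0, 0, 40, 0, 255, 0, -50, 20, 0, 255, 0, -50, 0, 0, 255, 0, -50, 0, 0, 255, 0, -50, 0, 0, 255, 0, -50, 0, 0, 255, 0, 0, 0, 0, 255, 0, 0, 0, 0],
)

```text
t: 15.35
eef_pos: [0.446, -0.2355, 0.1774]
tool_rot: [-0.0, 0.998, -0.068, -0.0]
contact_force: [-0.0, -0.2, -0.3]
gripper_width: -0.0
grasp_force: 0.0
```

```bash
python3 m.py; python3 - <<'E'
from station import imaging
import cv2,numpy as np
i={n:imaging.read_camera(n)["frame"][:,:,::-1] for n in("side","top")}
f=lambda i:cv2.resize(i,None,fx=3,fy=3,interpolation=cv2.INTER_NEAREST)
cv2.imwrite("pics/r3.png",np.hstack([f(i["side"][180:360,290:410]),np.clip(f(i["top"][180:360,245:375]).astype(int)*2,0,255).astype(np.uint8)]))
E
```

```text
rocker [338.4 216.5] 101 [352.2 247.2] 162 [572.9 -28.2 107.8] 1.3
p1 [329.2 282.9] 77 [278.5 264.1] 64 [533.9 135.2  88.1] 1.0
p2 [340.8 268. ] 63 [300.  266.4] 67 [529.2  87.2  83.2] 0.9
p3 [352.8 250.9] 55 [321.1 270.1] 65 [521.8  40.   88.2] 1.2
p4 [363.2 236.8] 47 [342.4 273.1] 68 [515.6  -7.7  88.4] 1.1
start [389.7 259.9] 203 [333.4 298.7] 235 [457.   11.5  63.8] 1.1
stop [366.7 297.7] 185 [282.9 292.4] 147 [470.2 126.1  67.8] 0.9
[48.44900445 48.08233168 48.05545775] [-0.01835546 -0.14286555  0.00038498]
```

View pics/r3.png

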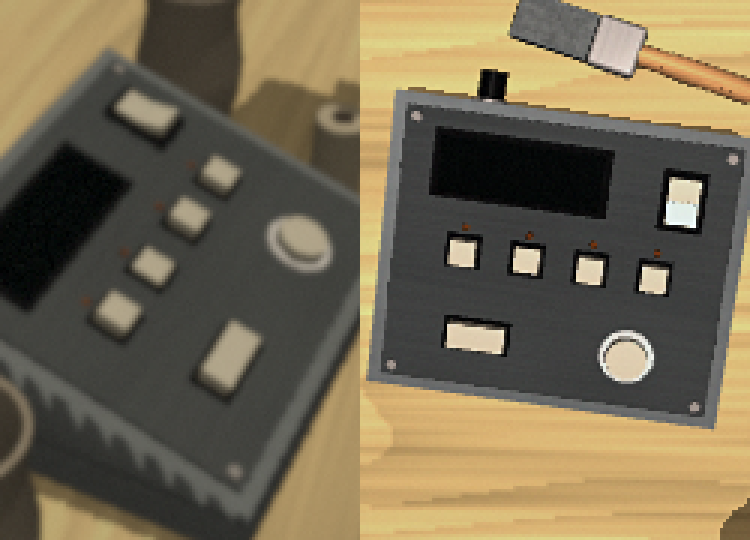

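The picture shows the rocker on. Key 2's measured top has dropped 5 mm, the other keys and the start key are out, and the console has not moved.

```bash
python3 -c "
from station import bot
print(bot.hand_in())"
```

```text
the job is handed in; nothing more can be done
None
```

The job is handed in: the rocker was switched on, programme key 2 pushed in until it stayed (5 mm down), and the start key tapped and released, in that order with light presses of at most about 7 N; in the last pictures the other keys are out and the console is unmoved.

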